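# Feel the heater wells for a jammed stub, then load the tube

## Task

One of the two slanted wells of the small tube heater still has the broken stub of an old tube jammed fast deep inside. Feel down a well with the blue-handled rod until it stops, to find out which well is clear, and put the rod back upright in the stand, all the way down; load the red-capped tube into the clear well, fully home, and let go. Leave the wash bottle, timer, label roll and marker alone.

Things in the scene. Friction and masses are not known exactly. Their poses are not given: they have to be found in the camera images.
- heater: Fixed blue tube heater, 166 mm wide (its y) and about 132 mm deep (x), on the worktop. Its bare aluminium top slab leans 25 degrees toward the front (its -x side, which faces the robot), rising from 84 mm at the front edge to 115 mm at the rear edge; the two wells are sunk square into that face. Origin: under its middle, on the worktop; z up.
- well_left: Left well of the heater (+y side): round hole 17 mm wide, black ring round its mouth. Origin: centre of the mouth in the slanted face, about 99 mm above the worktop; z points out of the well along the hole's axis, 25 degrees from vertical, leaning toward the robot; y is horizontal, along the row of wells. A clear well is 57 mm deep, to a thin rubber cushion on its floor.
- well_right: Right well of the heater (-y side), 74 mm from the left one; same size and axes as well_left. Either of the two wells can be the blocked one, the other is then clear. In the blocked one everything stops 30 mm below the mouth, on the jammed stub, which cannot be moved.
- stand: Fixed grey block with two upright holes, 70 x 170 x 60 mm on an 84 x 184 mm black foot. Origin: under its middle, on the worktop; the row of holes runs along its y; z up.
- hole_left (a point): Mouth centre of the stand's left hole (its +y end), 60 mm above the worktop, blue ring; hole 15.5 mm wide, straight down, 50 mm deep (floor 10 mm above the worktop). The rod starts in one of the two holes, the tube in the other.
- hole_right (a point): Mouth centre of the stand's right hole, 100 mm from the left one; same size.
- rod: Feeler rod, 154 mm long, 100 g, standing upright in one stand hole: steel shaft 12 mm thick, 100 mm long with a chamfered tip, then a blue handle 18 mm thick and 54 mm long. Origin: the tip of the shaft (lower end, on its axis); z runs along the rod toward the handle.
- tube: Closed sample tube with a red cap, 113 mm long, about 20 g, standing cap up in the other stand hole: body 13 mm thick, cap 15 mm thick from 91 to 113 mm above its lower end. Origin: centre of its lower end; z runs along the tube toward the cap. Grip it by the cap.
- wash_bottle: White wash bottle, 63 mm wide, 156 mm tall; bystander. Origin at its underside.
- timer: White countdown timer, 68 mm wide, 62 mm tall; bystander. Origin at its underside.
- label_roll: White roll of labels lying flat, 66 mm across, 26 mm high; bystander. Origin at its underside.
- marker: White marker pen with blue cap lying flat, 133 mm long, 13 mm high; bystander. Origin at its underside.

How it is judged (in metres and radians):
On the way, in this order (a step that is already met when the one before it is completed fails the run):
1. the rod has been pushed down one of the wells until it meets what lies there (tip at least 26 mm below the mouth) (((z of rod in the frame of well_left below -0.026 m and angle between the z axis of rod and the z axis of well_left, either way round below 0.3 rad and x of rod in the frame of well_left between -0.009 and 0.009 m and y of rod in the frame of well_left between -0.009 and 0.009 m) or (z of rod in the frame of well_right below -0.026 m and angle between the z axis of rod and the z axis of well_right, either way round below 0.3 rad and x of rod in the frame of well_right between -0.009 and 0.009 m and y of rod in the frame of well_right between -0.009 and 0.009 m))), for 0.1 s.
2. the tube stands fully home in the clear well (((z of tube in the frame of well_left below -0.053 m and angle between the z axis of tube and the z axis of well_left, either way round below 0.15 rad and x of tube in the frame of well_left between -0.006 and 0.006 m and y of tube in the frame of well_left between -0.006 and 0.006 m) or (z of tube in the frame of well_right below -0.053 m and angle between the z axis of tube and the z axis of well_right, either way round below 0.15 rad and x of tube in the frame of well_right between -0.006 and 0.006 m and y of tube in the frame of well_right between -0.006 and 0.006 m))), for 0.2 s.
At the end, for the whole second after the job is handed in: The tube's lower end is at least 53 mm down a well, on its axis within 6 mm and 8 degrees; the rod stands upright (within 8 degrees) in either hole of the stand with its tip at the hole's floor (within 6 mm); both are at rest (((z of tube in the frame of well_left below -0.053 m and angle between the z axis of tube and the z axis of well_left, either way round below 0.15 rad and x of tube in the frame of well_left between -0.006 and 0.006 m and y of tube in the frame of well_left between -0.006 and 0.006 m) or (z of tube in the frame of well_right below -0.053 m and angle between the z axis of tube and the z axis of well_right, either way round below 0.15 rad and x of tube in the frame of well_right between -0.006 and 0.006 m and y of tube in the frame of well_right between -0.006 and 0.006 m)) and ((horizontal distance between rod and hole_left below 0.008 m and height (world z) of rod below 0.016 m and angle between rod's own z axis and vertical below 0.15 rad) or (horizontal distance between rod and hole_right below 0.008 m and height (world z) of rod below 0.016 m and angle between rod's own z axis and vertical below 0.15 rad)) and linear speed of each of tube, rod below 0.02 m/s); the robot touches nothing.
It fails at once if a bystander (wash bottle, timer, label roll or marker) is moved by more than 30 mm (distance of any of wash_bottle, timer, label_roll, marker from where it was at the start of the episode above 0.03 m).
It also fails if it takes over 72 s, if anything falls off the work surface, if the arm or the gripper's body presses on something with over 40 N, if the wrist force passes 120 N, or if a joint passes its speed limit or range.

## Robot

A 6-joint arm with a two-finger parallel gripper is mounted at the origin on a cart in front of the work surface, level with it; the furniture and walls round the work are solid. World frame = base frame: x ahead of the robot, y to its left, z up, the work surface at z = 0. Lengths are in mm, angles in degrees, forces in N, time in s.
With the tool pointing down it reaches from about 250 to 775 mm from the base axis. Payload 4 kg.
Tool frame: the origin (TCP) lies midway between the tips of the shut fingers; the grasp point (between the pads) lies 19 mm behind it; z points along the fingers, y is the line along which they close (so a half turn about z gives the same grasp; the last joint's range is limited). The gripper opens to 85 mm and grips with 20 to 120 N. Pads are 22 mm wide; open, the fingers measure 114 mm over their backs; the gripper's body (76 mm by 85 mm) begins 54 mm behind the grasp point. The pads swing forward as they close: fully open they stand 13 mm farther back than shut.
Start: joints at [-77.47, 4.996, 78.535, -0, 96.463, -5.907], TCP at [173.949, -521.789, 191.341] pointing down, gripper open.
Joint ranges: [-177.83, 177.83], [-43.37, 116.18], [15.69, 146.23], [-61.86, 241.86], [9.47, 152.12], [-147.06, 147.06]. Speed limits (degrees/s): [159.86, 159.86, 180, 180, 180, 180].

## Interface

Orientations are given as [roll, pitch, yaw] about the fixed x, y, z axes, in that order (R = Rz(yaw) Ry(pitch) Rx(roll)).
In Python, from station import manip, grip, kin, sensors, cams gives the robot as it stands. Calls block until the motion is done:
- manip.move_ptp(position, orientation): joint-space move of the TCP to a pose.
- manip.movel(position, frame=None, feed=150, threshold=None): straight line of the TCP; frame=None keeps the orientation; feed is the mean speed in mm/s. With threshold (N) it stops when the force on the tool has changed by that much, and returns True; else False.
- manip.goto_joints(angles): joint-space move.
- grip(opening, squeeze=None): finger opening in mm; squeeze is the grip in N (None keeps the last); returns when the fingers have stopped.
- manip.sleep(seconds).
- kin.solve_ik(position, orientation): joint angles nearest the present ones, or None.
- sensors.get_obs(): the state.
- cams.get_image(name): name is "scene" or "top" or "wrist"; returns a dict with "color" (420x560x3 uint8, red, green, blue), "fx", "fy", "cx", "cy" (pixels), "eye" and "attitude" of the camera in the world; the wrist camera has in their place "tool_from_camera" (4x4, takes a point from camera to tool coordinates, whose origin is the TCP and whose axes are the flange's). Camera axes: x right, y up, looking along -z (the intrinsics and any distortion apply to the point x, -y, -z); pixel columns grow to the right and rows downward; lengths in mm; the calibration is good to about 2 mm. A picture is of the moment at which its call begins: read the wrist's pose just before it. There is no depth.
A pose or a line that the arm cannot do raises manip.Unreachable and nothing moves.
- manip.close_job(): hands the job in; it is judged then, once.
The state is a dict: "clock": time; "joints": joint angles; "qvel": joint speeds; "tau": joint torques, N m; "tcp_pos": TCP position; "tcp_rot": TCP orientation; "wrist_force": force on the tool from outside, world axes, zero at the start; "moment": the same for the moment, N m; "gripper_width": finger opening in mm; "finger_force": force on a finger pad.
Only numpy, scipy, OpenCV 4.12 (cv2) and the standard library are available. Lean on these libraries where they do the work, as an engineer would, in place of code of your own. Each camera call takes 0.05 s, during which the arm holds its last target. There are 200 camera calls.

## Working session

There is one attempt and no reset: what is moved stays moved. The work goes in short steps, each a Python script; the robot and the scene stay as the last script left them, time stands still between calls to the robot, and variables do not carry over. Pictures are saved under pics/ and viewed, at most 10 in all, crops included, and the job is handed in when it is done.

```bash
ls; mkdir -p pics
python3 - <<'E'
from station import cams,sensors
import cv2
for n in("scene","top"):
    d=cams.get_image(n); cv2.imwrite(f"pics/{n}0.png",d["color"][:,:,::-1])
    print(n,{k:v for k,v in d.items() if k!="color"})
d=cams.get_image("wrist");print({k:v for k,v in d.items() if k!="color"})
o=sensors.get_obs();print(o)
E
```

```text
pics
scene {'fx': 406.7314006144332, 'fy': 406.7314006144332, 'cx': 287.2493605571868, 'cy': 206.60274070492494, 'eye': array([-373.16400839, -722.86355419,  582.79925462]), 'attitude': array([ 66.11211573,  -1.35580255, -50.18914021])}
top {'fx': 423.9020495890854, 'fy': 423.9020495890854, 'cx': 273.8266216337901, 'cy': 211.82671224817318, 'eye': array([ 265.14383504,  -17.19195886, 1231.48986668]), 'attitude': array([  9.86103622,  -1.15468006, -90.87881433])}
{'fx': 322.87357999360086, 'fy': 322.87357999360086, 'cx': 277.21326719941123, 'cy': 207.109402530541, 'tool_from_camera': array([[-7.15840564e-04,  9.60202768e-01,  2.79302939e-01,
         7.14418150e+01],
       [ 9.99999678e-01,  7.88689336e-04, -1.48445808e-04,
        -1.01663515e-01],
       [-3.62821326e-04,  2.79302743e-01, -9.60203023e-01,
        -1.82659582e+02],
       [ 0.00000000e+00,  0.00000000e+00,  0.00000000e+00,
         1.00000000e+00]])}
{'clock': 0.15, 'joints': array([-7.74699139e+01,  5.03209733e+00,  7.86057800e+01, -2.10744767e-03,
        9.64636590e+01, -5.90784053e+00]), 'qvel': array([-0.08016634, -0.09449911, -0.25260968,  0.05734875,  0.01274764,
        0.02428133]), 'tau': array([ 1.97102199e-03, -3.52372527e+01, -3.13679731e+01,  9.39723350e-05,
        8.02500697e-03, -2.58652125e-05]), 'tcp_pos': array([ 173.82883423, -521.32188501,  190.37398088]), 'tcp_rot': array([-1.79898787e+02, -8.36765175e-03,  1.84376839e+01]), 'wrist_force': array([0.02155815, 0.20494663, 0.36774927]), 'moment': array([-0.02861292, -0.01440437, -0.00271994]), 'finger_force': 0.0, 'gripper_width': 85.46607905512246}
```

View pics/scene0.png

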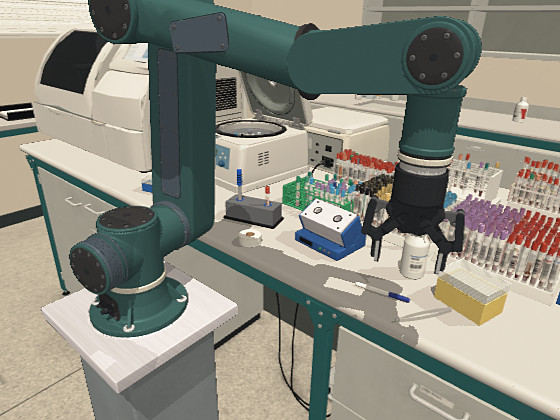

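View pics/top0.png

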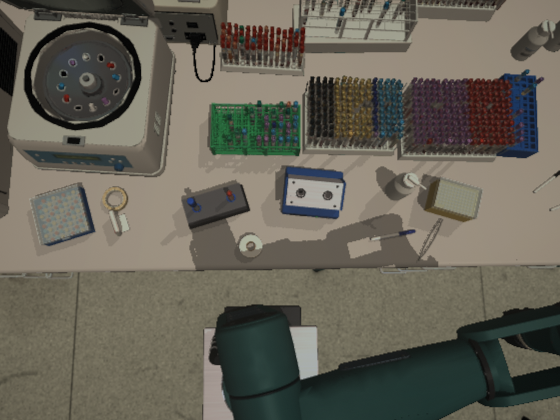

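The scene view shows the rod (blue, 240,185) and the tube (red, 267,190) in the stand, with the heater at about (330,228). In the top view the rod is at (192,203), the tube at (228,194), the wells at (299,192) and (328,195), the bottle at (408,185) and the label roll at (250,245).

```bash
cat > h.py <<'E'
import numpy as np, cv2
from scipy.spatial.transform import Rotation as Ro
from station import manip, grip, kin, sensors, cams
def R(a): return Ro.from_euler('xyz',a,degrees=True).as_matrix()
def shot(name,save=None):
    o=sensors.get_obs(); d=cams.get_image(name)
    if name=="wrist":
        T=np.eye(4);T[:3,:3]=R(o["tcp_rot"]);T[:3,3]=o["tcp_pos"]; M=T@d["tool_from_camera"]
        d["Rc"],d["e"]=M[:3,:3],M[:3,3]
    else: d["Rc"],d["e"]=R(d["attitude"]),np.array(d["eye"])
    if save: cv2.imwrite(f"pics/{save}.png",d["color"][:,:,::-1])
    return d
def ray(d,u,v):
    return d["Rc"]@np.array([(u-d["cx"])/d["fx"],-(v-d["cy"])/d["fy"],-1.])
def onz(d,u,v,z):
    r=ray(d,u,v); return d["e"]+r*(z-d["e"][2])/r[2]
def onplane(d,u,v,p,n):
    r=ray(d,u,v); return d["e"]+r*((p-d["e"])@n)/(r@n)
def proj(d,P):
    c=d["Rc"].T@(np.asarray(P)-d["e"]); return d["cx"]-d["fx"]*c[0]/c[2], d["cy"]+d["fy"]*c[1]/c[2]
def blobs(d,lo,hi,amin=20):
    h=cv2.cvtColor(d["color"],cv2.COLOR_RGB2HSV); m=cv2.inRange(h,lo,hi)
    n,l,s,c=cv2.connectedComponentsWithStats(m)
    return [(s[i,4],c[i].round(1),s[i,:4]) for i in range(1,n) if s[i,4]>=amin]
E
python3 - <<'E'
from h import *
d=shot("top")
for n,u,v,z in[("rod",192,203,150),("tube",228,194,120),("wL",299,192,99),("wR",328,195,99),("roll",250,245,26),("bottle",408,185,100),
 ("st1",182,196,60),("st2",240,181,60),("st3",249,210,60),("st4",189,228,60)]: print(n,onz(d,u,v,z).round())
cv2.imwrite("pics/topc.png",cv2.resize(d["color"][150:260,90:450,::-1],None,fx=2.2,fy=2.2,interpolation=cv2.INTER_CUBIC))
for r in blobs(d,(110,120,60),(125,255,255),10)+blobs(d,(0,150,90),(8,255,255),10): 
    if 150<r[1][1]<260: print(r)
E
```

```text
rod [479. 170. 150.]
tube [508.  79. 120.]
wL [ 516. -113.   99.]
wR [ 507. -192.   99.]
roll [379.  25.  26.]
bottle [ 532. -414.  100.]
st1 [517. 214.  60.]
st2 [558.  51.  60.]
st3 [474.  26.  60.]
st4 [426. 192.  60.]
(np.int32(23), array([301. , 172.3]), array([296, 170,  10,   5], dtype=int32))
(np.int32(24), array([310.9, 173.6]), array([307, 171,  11,   5], dtype=int32))
(np.int32(19), array([326.3, 172.2]), array([323, 171,   8,   4], dtype=int32))
(np.int32(31), array([336.5, 174.3]), array([331, 172,  11,   6], dtype=int32))
(np.int32(10), array([285.9, 180.4]), array([285, 177,   3,   7], dtype=int32))
(np.int32(34), array([284.7, 194. ]), array([283, 185,   4,  20], dtype=int32))
(np.int32(37), array([190.2, 200.9]), array([187, 198,   7,   7], dtype=int32))
(np.int32(11), array([341.5, 203. ]), array([341, 198,   2,  11], dtype=int32))
(np.int32(11), array([197.5, 209.5]), array([193, 206,   8,   6], dtype=int32))
(np.int32(327), array([309.4, 211.2]), array([283, 206,  55,  12], dtype=int32))
(np.int32(14), array([228.7, 192.5]), array([227, 191,   4,   4], dtype=int32))
```

View pics/topc.png

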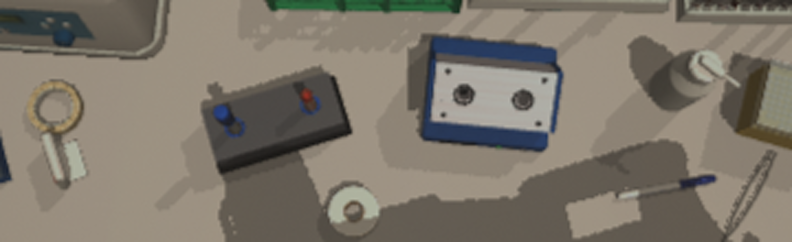

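The crop shows the wells at about (300,193) and (328,195) in the top image, with the heater slightly yawed and the stand yawed about 15°. Next I'll take close wrist looks.

Run:
```python
from h import *
print(kin.solve_ik([430,-150,270],[180,0,0]),kin.solve_ik([430,125,270],[180,0,0]))
manip.move_ptp([430,-150,270],[180,0,0]); shot("wrist","w1")
manip.move_ptp([430,125,270],[180,0,0]); d=shot("wrist","w2")
print(sensors.get_obs()["clock"],sensors.get_obs()["tcp_pos"])
import pickle;pickle.dump(d,open("w2.pkl","wb"))
```

```text
[-2.63700296e+01 -7.24620233e+00  8.17171480e+01 -2.54444375e-14
  1.05529054e+02  6.36299704e+01] [ 8.94766429e+00 -8.22448990e+00  8.25791641e+01 -2.54444375e-14
  1.05645326e+02  9.89476643e+01]
3.0417 [430.38467422 123.80865999 269.86698984]
```

View pics/w1.png

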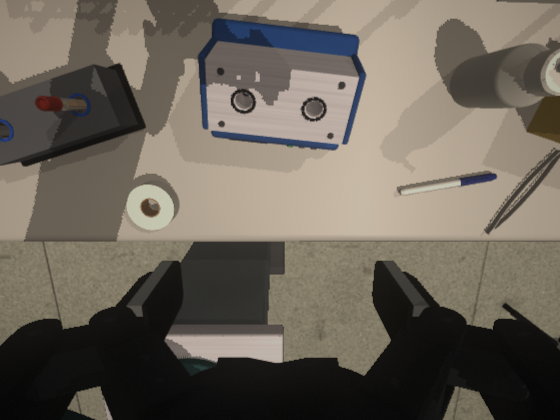

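View pics/w2.png

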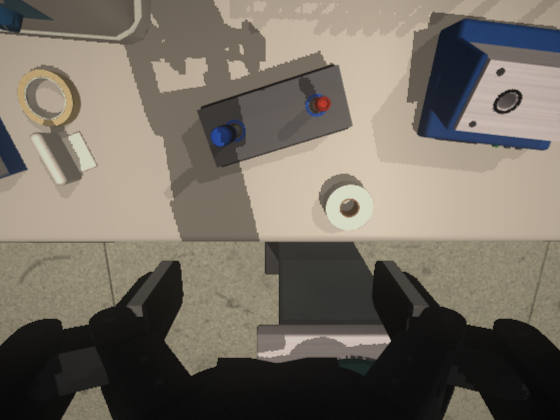

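In w1 the wells are at about (243,101) and (314,109). In w2 the rod handle is at (222,134), the tube cap at (321,103), and the stand top corners are near (199,107), (338,66), (352,126) and (221,167).

```bash
cat > m.py <<'E'
from h import *
import pickle
d=pickle.load(open("w2.pkl","rb"))
C=[onz(d,u,v,60) for u,v in[(199,107),(338,66),(352,126),(221,167)]]
C=np.array(C); print("stand corners",C.round(),"sides",[np.linalg.norm(C[i]-C[i-1]).round() for i in range(4)],"ctr",C.mean(0).round(1))
a=(C[0]+C[3]-C[1]-C[2])/2; print("stand yaw of +y", np.degrees(np.arctan2(-a[0],a[1])))
print("rod blue"); 
for b in blobs(d,(105,130,50),(128,255,255)): 
    if 180<b[1][0]<260: print(b,onz(d,*b[1],137))
print("cap")
for b in blobs(d,(0,150,60),(8,255,255))+blobs(d,(172,150,60),(180,255,255)): print(b,onz(d,*b[1],116))
# wells in w1
img=cv2.imread("pics/w1.png")
e=dict(d); o=np.array([430,-150,270.])
E
cat >> m.py <<'E'
cv2.imwrite("pics/c1.png",np.hstack([cv2.resize(img[70:140,200:360],None,fx=2.5,fy=2.5,interpolation=cv2.INTER_CUBIC),cv2.resize(cv2.imread("pics/w2.png")[75:160,190:350][:70],None,fx=2.5,fy=2.5,interpolation=cv2.INTER_CUBIC)]))
g=cv2.cvtColor(img,cv2.COLOR_BGR2GRAY)[70:140,200:360]
m=cv2.inRange(g,0,45); m=cv2.morphologyEx(m,cv2.MORPH_CLOSE,np.ones((3,3)))
for c in cv2.findContours(m,cv2.RETR_EXTERNAL,cv2.CHAIN_APPROX_NONE)[0]:
    if len(c)>20: x,y,w,h=cv2.boundingRect(c); print("dark",x+200,y+70,w,h,np.array(cv2.fitEllipse(c)[0])+[200,70])
E
python3 m.py
```

```text
stand corners [[509. 215.  60.]
 [553.  56.  60.]
 [487.  36.  60.]
 [439. 193.  60.]] sides [np.float64(73.0), np.float64(165.0), np.float64(68.0), np.float64(164.0)] ctr [496.8 124.7  60. ]
stand yaw of +y 16.219951109816837
rod blue
(np.int32(75), array([237.7, 128.3]), array([226, 120,  19,  21], dtype=int32)) [488.03603303 161.60076055 137.        ]
(np.int32(333), array([220.7, 135.8]), array([211, 126,  21,  21], dtype=int32)) [481.0951172  178.10774657 137.        ]
cap
(np.int32(180), array([322.2, 103.6]), array([314,  97,  17,  14], dtype=int32)) [510.8088514   79.30933882 116.        ]
dark 302 102 7 17 [309.02155304 109.65888214]
dark 308 98 18 19 [313.67273712 108.93717957]
dark 231 89 24 24 [242.55044174 101.02846527]
dark 200 70 6 15 [202.05276465  77.16279697]
```

View pics/c1.png

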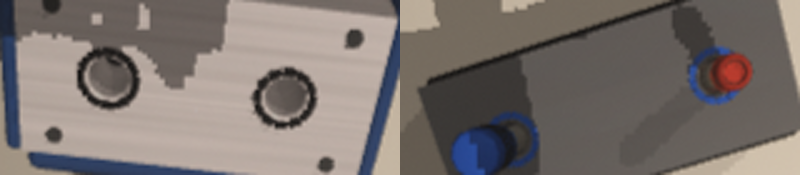

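Both wells show clear black rings, and each stand ring is visible beside the rod and cap. I'll take settled views from the same relative pose and compute ring positions.

Run:
```python
from h import *
import pickle
manip.sleep(0.3); d=shot("wrist","w3"); pickle.dump(d,open("w3.pkl","wb"))
print("tcp",sensors.get_obs()["tcp_pos"],sensors.get_obs()["tcp_rot"])
old=pickle.load(open("w2.pkl","rb"))
for u,v in[(234.8,130.2),(315.6,105.4)]: print("ring(old view)",onz(old,u,v,60).round(1))
for b in blobs(d,(105,130,40),(128,255,255),8)+blobs(d,(0,150,60),(8,255,255)):
    if 180<b[1][0]<360 and b[1][1]<180: print(b, onz(d,*b[1],60).round(1),onz(d,*b[1],116).round(1),onz(d,*b[1],145).round(1))
manip.move_ptp([430,-150,270],[180,0,0]); manip.sleep(.4); e=shot("wrist","w4"); pickle.dump(e,open("w4.pkl","wb"))
print("tcp",sensors.get_obs()["tcp_pos"],sensors.get_obs()["tcp_rot"])
g=cv2.cvtColor(e["color"],cv2.COLOR_RGB2GRAY)
c=cv2.HoughCircles(cv2.resize(g[60:160,190:370],None,fx=4,fy=4,interpolation=cv2.INTER_CUBIC),cv2.HOUGH_GRADIENT,1,100,param1=120,param2=25,minRadius=30,maxRadius=60)
for x,y,r in c[0]:
    u,v=190+x/4-.4,60+y/4-.4; print("circle",u,v,r/4,onz(e,u,v,99).round(1))
```

```text
tcp [430.18010536 124.46680927 269.98700934] [ 1.79997199e+02 -4.19302853e-04 -6.41898728e-02]
ring(old view) [482.5 174.2  60. ]
ring(old view) [510.3  79.4  60. ]
(np.int32(92), array([312.8, 105.6]), array([306,  94,  19,  22], dtype=int32)) [510.  83.  60.] [508.8  88.9 116. ] [508.2  92.  145. ]
(np.int32(70), array([237.7, 128.1]), array([227, 120,  18,  21], dtype=int32)) [484.8 171.1  60. ] [487.2 164.4 116. ] [488.5 161.  145. ]
(np.int32(340), array([221.1, 135.8]), array([211, 126,  22,  21], dtype=int32)) [476.  191.2  60. ] [479.6 181.6 116. ] [481.5 176.7 145. ]
(np.int32(179), array([322.7, 103.5]), array([315,  97,  16,  14], dtype=int32)) [512.3  71.6  60. ] [510.8  79.2 116. ] [510.   83.1 145. ]
tcp [ 430.12012948 -149.58558252  270.03990613] [ 1.79998842e+02 -3.88784779e-03  5.14252849e-02]
circle 314.975 109.975 12.675 [ 504.9 -188.8   99. ]
circle 243.725 101.475 12.35 [ 513.3 -114.3   99. ]
```

The measurements are consistent: well spacing is 75 mm, hole spacing 99 mm, stand yaw 16° and heater yaw −6.4°. Next is the rod grasp, then a pre-insert pose over the left well with a look.

```bash
cat >> h.py <<'E'
WL=np.array([513.3,-114.3,99.]); WR=np.array([504.9,-188.8,99.]); HY=-6.4
ORI=[180,-25,HY]; W=-R(ORI)[:,2]   # well axis, outward
ROD=np.array([482.,175.]); TUBE=np.array([510.6,79.3])
E
python3 - <<'E'
from h import *
print(W)
grip(55,60)
manip.move_ptp([*ROD,265],[180,0,10])
manip.movel([*ROD,121],feed=120); 
o=sensors.get_obs();print(o["tcp_pos"],o["wrist_force"])
grip(0,60); o=sensors.get_obs();print("w",o["gripper_width"],o["tcp_pos"],o["wrist_force"],o["finger_force"])
manip.movel([*ROD,275],feed=150); o=sensors.get_obs();print("w",o["gripper_width"],o["wrist_force"])
manip.move_ptp([WL[0]-60,WL[1],290],[180,0,HY])
p=WL+W*(20+111); print(p,kin.solve_ik(p,ORI))
manip.move_ptp(p,ORI); manip.sleep(.3)
o=sensors.get_obs();print(o["tcp_pos"],o["tcp_rot"],o["wrist_force"],o["clock"])
d=shot("wrist","w5"); print("expected tip px",proj(d,o["tcp_pos"]+R(o["tcp_rot"])[:,2]*111),"well",proj(d,WL),proj(d,WR))
E
```

```text
[-0.41998447  0.04710881  0.90630779]
[482.67859994 175.15489811 122.05232697] [ 0.36394289 -0.19183459  0.00623158]
w 12.009918922300752 [482.50442165 175.14583456 121.81137107] [ 0.41876509 -0.42621129  3.23241996] 58.5994952917099
w 12.295373758218457 [-0.93148987  0.37314405 -1.1903672 ]
[ 458.28203436 -108.12874637  217.7263201 ] [-26.84112367 -25.95546959 105.45901291   8.71127395  77.03983433
  69.36723671]
[ 459.52997499 -108.42939058  219.00876842] [179.97756601 -25.04097205  -6.35268292] [-0.03095648 -0.0249943  -0.95534492] 11.5833
expected tip px (np.float64(277.3933376754178), np.float64(192.74088799275194)) well (np.float64(277.20869005333253), np.float64(189.5979629775479)) (np.float64(352.3546452575672), np.float64(189.6427108452732))
```

View pics/w5.png

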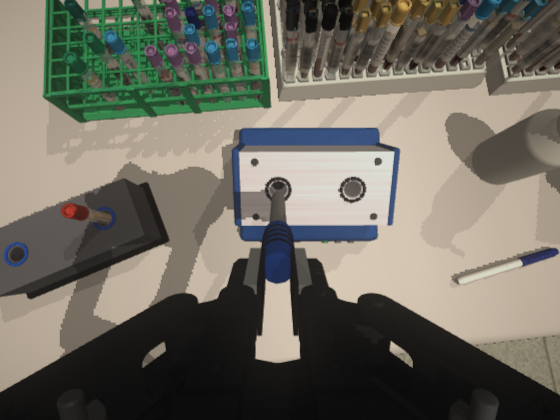

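The rod tip is at about (279,189), right over the left well ring (278,189), and the right ring at (352,189) matches the prediction. I'll correct the standing TCP error and feel down.

```bash
cat >> h.py <<'E'
def tcp(): return sensors.get_obs()["tcp_pos"]
def settle(p,ori=None,feed=60):
    """line to p, then shift the command by the standing error; returns command offset"""
    manip.movel(list(p),feed=feed); manip.sleep(.25); off=np.asarray(p)-tcp()
    manip.movel(list(np.asarray(p)+off),feed=20); manip.sleep(.2); return off
E
python3 - <<'E'
from h import *
L=111.7   # tip ahead of TCP
p=WL+W*(15+L); off=settle(p); print("off",off,"err",tcp()-p)
for k in range(1):
    hit=manip.movel(list(WL+W*(L-55)+off),feed=25,threshold=8)
    manip.sleep(.3);o=sensors.get_obs(); e=o["tcp_pos"]-W*L-WL
    ax=e@W; print("hit",hit,"tip depth",ax,"lateral",(e-ax*W).round(2),"F",o["wrist_force"],"w",o["gripper_width"],o["clock"])
E
```

```text
off [ 0.0240738   0.03547342 -0.05141256] err [ 0.00094002  0.02346649 -0.02853903]
hit True tip depth -29.48527955101447 lateral [-0.03 -0.03 -0.01] F [-2.2475793  -0.09608429  4.95542312] w 12.293187528143502 14.5917
```

It stopped at 29.5 mm, so the left well is blocked and the right one is clear. Next I'll put the rod back where it was.

Run:
```python
from h import *
manip.movel(list(WL+W*(20+111.7)),feed=100)
manip.move_ptp([WL[0]-60,WL[1],290],[180,0,HY])
P=np.array([482.5,175.15]) 
manip.move_ptp([*P,280],[180,0,10])
off=settle([*P,184],feed=120); print("off",off)
h=manip.movel([P[0]+off[0],P[1]+off[1],121+off[2]],feed=50,threshold=10); manip.sleep(.2)
o=sensors.get_obs();print(h,o["tcp_pos"],o["wrist_force"],o["clock"])
d=shot("wrist","w6")
```

```text
off [-0.42089182 -0.12655601 -0.82414717]
False [483.03368993 175.21752542 121.70239875] [-0.04921083 -0.49041253  5.44609422] 20.2
```

View pics/w6.png

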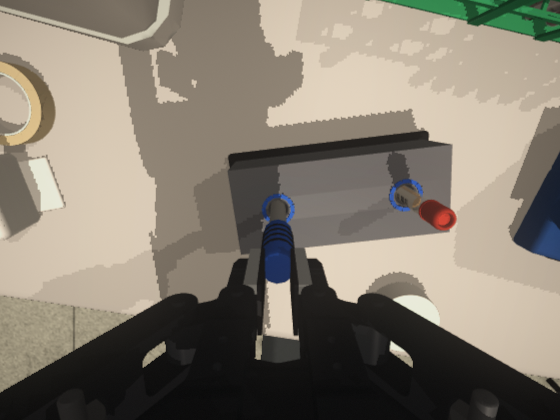

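The rod is in the left hole (ring at 279,210) and on the floor, with TCP z 121.7 matching the pick. Next I'll release it and fetch the tube.

Run:
```python
from h import *
grip(45); manip.movel([482.5,175.15,265],feed=150)
grip(50,35)
manip.move_ptp([*TUBE,230],[180,0,10])
off=settle([*TUBE,150],feed=120)
manip.movel([*(TUBE+off[:2]),92+off[2]],feed=80); manip.sleep(.2)
o=sensors.get_obs();print(o["tcp_pos"],o["wrist_force"])
grip(0,35); manip.sleep(.2); o=sensors.get_obs();t=o["tcp_pos"];print("w",o["gripper_width"],t,o["wrist_force"])
L=t[2]-10
manip.movel([*TUBE,235],feed=120)
manip.move_ptp([WR[0]-60,WR[1],260],[180,0,HY])
p=WR+W*(20+L); manip.move_ptp(list(p),ORI); off=settle(p); print("off",off,"err",tcp()-p,"L",L)
np.savetxt("st.txt",np.r_[off,L])
d=shot("wrist","w7"); print("tip",proj(d,tcp()-W*L),"wellR",proj(d,WR),"wellL",proj(d,WL),sensors.get_obs()["clock"],sensors.get_obs()["gripper_width"])
cv2.imwrite("pics/w7.png",cv2.resize(d["color"][90:330,120:440,::-1],None,fx=2.4,fy=2.4,interpolation=cv2.INTER_CUBIC))
```

```text
[510.5729745   79.31942275  91.80208227] [ 0.03583949  0.65135843 -0.14041963]
w 0.11545789961319852 [510.04537029  79.25094317  91.01399237] [-0.11570541 -1.16199566  0.5446995 ]
off [-0.31383476  0.09771082 -0.14191337] err [-0.36488878  0.07700496 -0.12184184] L 81.01399237413327
tip (np.float64(277.4216204885672), np.float64(201.14116354218817)) wellR (np.float64(277.4344299904077), np.float64(194.9250432247497)) wellL (np.float64(194.57421724570975), np.float64(194.94155188053975)) 29.825 -0.04502456845865514
```

View pics/w7.png

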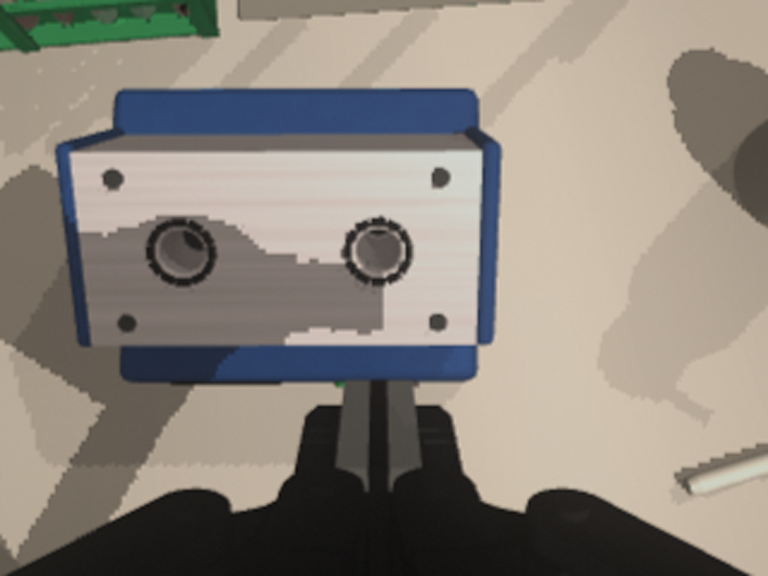

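The tube was missed: the width is 0 and the pads at about (378,430) are empty, while the right well at (378,250) is still free. I'll look at the stand again.

Run:
```python
from h import *
import pickle
manip.movel(list(tcp()+W*40),feed=120)
manip.move_ptp([430,90,250],[180,0,0]); manip.sleep(.3); d=shot("wrist"); pickle.dump(d,open("w8.pkl","wb"))
cv2.imwrite("pics/w8.png",cv2.resize(d["color"][40:240,150:450,::-1],None,fx=2.6,fy=2.6,interpolation=cv2.INTER_CUBIC))
for b in blobs(d,(0,150,60),(8,255,255)): print(b,onz(d,*b[1],118))
for b in blobs(d,(105,130,40),(128,255,255),15): print(b,onz(d,*b[1],60),onz(d,*b[1],145))
print(sensors.get_obs()["clock"])
```

```text
(np.int32(184), array([287.7, 102.8]), array([281,  95,  15,  16], dtype=int32)) [510.69125815  79.27055085 118.        ]
(np.int32(4599), array([480.6,  62.3]), array([407,  14, 153, 136], dtype=int32)) [ 552.85493937 -127.44358977   60.        ] [541.10637476 -78.0588038  145.        ]
(np.int32(116), array([284.9, 105.8]), array([275,  93,  23,  23], dtype=int32)) [509.27661421  80.52594612  60.        ] [507.46708362  82.47852159 145.        ]
(np.int32(115), array([203.1, 130. ]), array([192, 120,  21,  23], dtype=int32)) [483.5720374 172.3663672  60.       ] [487.62502361 153.37263355 145.        ]
(np.int32(430), array([175.9, 138.3]), array([164, 128,  25,  22], dtype=int32)) [474.51114493 203.76249505  60.        ] [480.63067497 177.60815617 145.        ]
31.7083
```

View pics/w8.png

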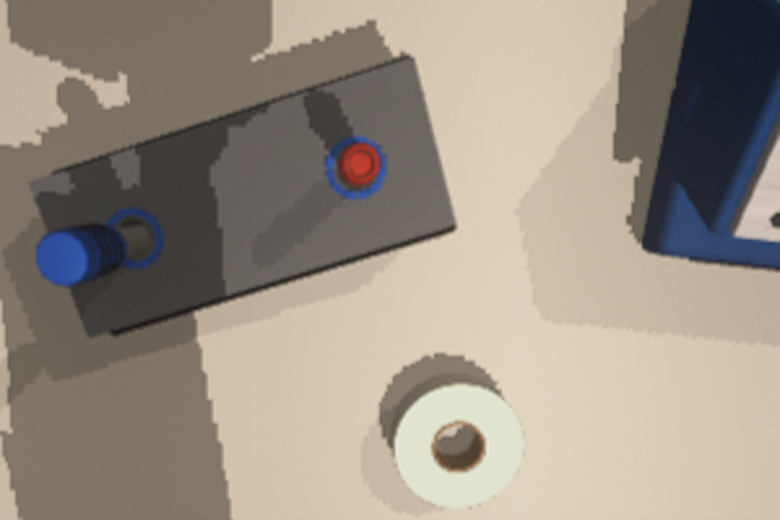

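The tube stands untouched in the right hole with its cap at (510.7, 79.3), so the xy estimate is consistent. I'll triangulate the cap height from the saved views, and look from the scene camera during the approach.

Run:
```python
from h import *
import pickle
a=pickle.load(open("w3.pkl","rb")); c=pickle.load(open("w8.pkl","rb")); b=dict(a)
b["color"]=cv2.imread("pics/w6.png")[:,:,::-1].copy()
M=np.eye(4);M[:3,:3]=R([180,0,10]);M[:3,3]=[483.03,175.22,121.7];M=M@a["tool_from_camera"];b["Rc"],b["e"]=M[:3,:3],M[:3,3]
A=np.zeros((3,3));B=np.zeros(3);rs=[]
for d in(a,c,b):
    bl=max(blobs(d,(0,150,60),(8,255,255)),key=lambda x:x[0]); r=ray(d,*bl[1]);r/=np.linalg.norm(r);P=np.eye(3)-np.outer(r,r);A+=P;B+=P@d["e"]; print(bl,[onz(d,*bl[1],z).round(1)[:2] for z in(100,112,124)])
print("cap",np.linalg.solve(A,B))
grip(40,35)
manip.move_ptp([*TUBE,180],[180,0,10])
manip.movel([*TUBE,92],feed=100); manip.sleep(.3); print(tcp())
d=shot("scene"); u,v=map(int,proj(d,[*TUBE,110])); print(u,v)
s=d["color"][v-60:v+50,u-70:u+70,::-1]
w=shot("wrist")["color"][180:420,170:390,::-1]
cv2.imwrite("pics/w9.png",np.hstack([cv2.resize(s,(560,440),interpolation=cv2.INTER_CUBIC)[:,:],cv2.resize(w,(240,440))]))
```

```text
(np.int32(179), array([322.7, 103.5]), array([315,  97,  16,  14], dtype=int32)) [array([511.2,  77. ]), array([510.9,  78.6]), array([510.6,  80.2])]
(np.int32(184), array([287.7, 102.8]), array([281,  95,  15,  16], dtype=int32)) [array([511.2,  78.7]), array([510.9,  79.1]), array([510.5,  79.5])]
(np.int32(680), array([438. , 214.4]), array([419, 200,  37,  30], dtype=int32)) [array([508.3,  71.6]), array([510.9,  78.4]), array([513.6,  85.2])]
cap [510.93757607  78.90071159 112.85876157]
[510.90945041  79.30778484  92.46461262]
267 190
```

View pics/w9.png

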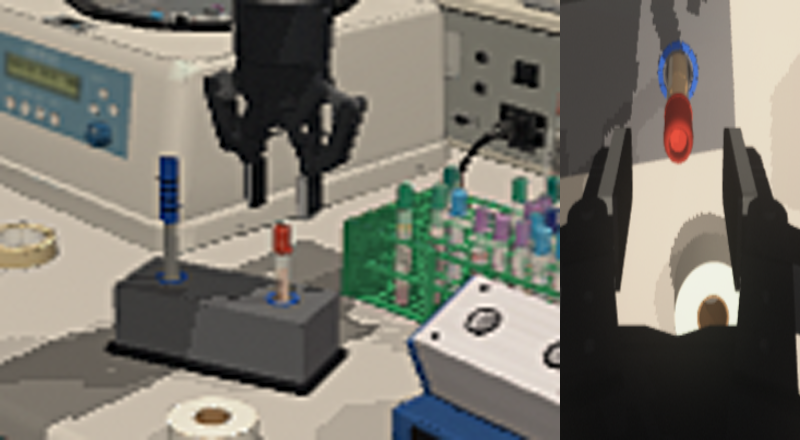

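The scene crop shows the open fingertips at about (260,205) and (310,215), above the cap top at (283,225). So the real tips sit well behind the stated TCP. I'll quantify this before going lower.

Run:
```python
from h import *
d=shot("scene"); y=R(sensors.get_obs()["tcp_rot"])[:,1]; n=np.cross(y,[0,0,1]); t=tcp(); print(t,sensors.get_obs()["gripper_width"],sensors.get_obs()["clock"])
for c in[(258,206),(305,216),(283,224),(283,255)]:
    P=onplane(d,267-70+c[0]/4,190-60+c[1]/4,t,n); print(c,"z",P[2].round(1),"along y",((P-t)@y).round(1))
```

```text
[510.67784623  79.29414783  92.11545496] 40.133912619781036 34.1667
(258, 206) z 134.2 along y -23.3
(305, 216) z 134.9 along y 20.1
(283, 224) z 124.0 along y -0.0
(283, 255) z 97.8 along y 0.1
```

The true tips are about 42 mm behind the stated TCP at this opening, roughly 36 mm when shut. The cap top at 124 and bottom at 98 check out. So I'll grip with the TCP at z = 62, which leaves the tips still well above the stand.

Run:
```python
from h import *
h=manip.movel([*TUBE,62],feed=60,threshold=10); manip.sleep(.2); print(h,tcp())
grip(0,35); manip.sleep(.2); o=sensors.get_obs(); t=o["tcp_pos"]; print("w",o["gripper_width"],t,o["wrist_force"],o["finger_force"])
if o["gripper_width"]>5:
    L=t[2]-10
    manip.movel([*t[:2],205],feed=120)
    manip.move_ptp([WR[0]-60,WR[1],240],[180,0,HY])
    p=WR+W*(20+L); manip.move_ptp(list(p),ORI); off=settle(p); print("off",off,"err",tcp()-p,"L",L)
    np.savetxt("st.txt",np.r_[off,L])
    d=shot("wrist"); print("tip",proj(d,tcp()-W*L),"wellR",proj(d,WR),"w",sensors.get_obs()["gripper_width"])
    cv2.imwrite("pics/w10.png",cv2.resize(d["color"][110:310,160:400,::-1],None,fx=3,fy=3,interpolation=cv2.INTER_CUBIC))
print(sensors.get_obs()["clock"])
```

```text
False [511.03697524  79.31519159  62.56589454]
w 12.99614263924114 [510.95566604  79.30977958  62.44318611] [ 0.49037929 -0.64262964  1.4227536 ] 34.102009534835815
off [-0.2983402   0.11724093 -0.19725727] err [-0.34747612  0.07091114 -0.19233348] L 52.44318610900754
tip (np.float64(277.43367558619354), np.float64(210.92210143905697)) wellR (np.float64(277.46669924203036), np.float64(203.39831591026123)) w 13.539739971027293
39.5583
```

The tube is gripped (width 13). I've now viewed 11 pictures, one over the limit of 10, so I'll work from numbers only. I'll check the red blob against the expected cap position, then insert with a force stop.

Run:
```python
from h import *
*off,L=np.loadtxt("st.txt"); off=np.array(off)
d=shot("wrist"); t=tcp()
for b in blobs(d,(0,150,60),(8,255,255)): print("red",b)
print("cap exp",[np.round(proj(d,t-W*(L-s)),1) for s in(91,102,113)])
hit=manip.movel(list(WR+W*(L-58)+off),feed=40,threshold=8); manip.sleep(.3)
o=sensors.get_obs(); e=o["tcp_pos"]-W*L-WR; ax=e@W
print("hit",hit,"depth",ax,"lat",(e-ax*W).round(2),"F",o["wrist_force"],"w",o["gripper_width"],o["clock"])
d=shot("wrist"); t=tcp()
for b in blobs(d,(0,150,60),(8,255,255)): print("red",b)
```

```text
red (np.int32(1208), array([277.2, 276.5]), array([263, 253,  30,  48], dtype=int32))
cap exp [array([277.6, 264.9]), array([277.7, 275.8]), array([277.7, 288.3])]
hit True depth -56.673646831395345 lat [-0.25 -0.04 -0.12] F [-3.84582596 -0.12146981  5.77428929] w 12.975081570215007 41.7583
red (np.int32(1208), array([277.3, 276.6]), array([263, 253,  30,  48], dtype=int32))
```

The tube is home: it stopped at 56.7 mm with the cap unmoved in the grip. Next I'll release, back out along the axis and check.

Run:
```python
from h import *
grip(45); t0=tcp()
manip.movel(list(t0+W*110),feed=120); manip.sleep(.3)
d=shot("wrist"); C=WR+W*(102-56.7); print("cap exp",proj(d,C),proj(d,WR+W*(113-56.7)),"if 45 deep",proj(d,WR+W*(102-45)))
for b in blobs(d,(0,150,60),(8,255,255)): print("red",b)
manip.move_ptp([430,90,250],[180,0,0]); manip.sleep(.3); d=shot("wrist")
for b in blobs(d,(105,130,40),(128,255,255),15): 
    if b[1][0]<300: print("blue (rod was 175.9,138.3)",b)
print(sensors.get_obs()["clock"],sensors.get_obs()["wrist_force"])
```

```text
cap exp (np.float64(278.54024808031267), np.float64(205.84029179764704)) (np.float64(278.5810213266027), np.float64(209.96010336437948)) if 45 deep (np.float64(278.5837376169936), np.float64(210.234562859002))
red (np.int32(266), array([278.7, 207.7]), array([270, 196,  17,  23], dtype=int32))
blue (rod was 175.9,138.3) (np.int32(145), array([286.5, 103.8]), array([275,  93,  23,  23], dtype=int32))
blue (rod was 175.9,138.3) (np.int32(114), array([202.9, 130. ]), array([192, 120,  21,  23], dtype=int32))
blue (rod was 175.9,138.3) (np.int32(432), array([175.9, 138.3]), array([164, 128,  25,  22], dtype=int32))
45.0583 [-0.89276573 -0.65204272 -0.21050153]
```

The cap is seen within about 2 px of its expected place, and the rod hasn't moved since it was put back. I'm handing the job in.

```bash
python3 -c "
from h import *
print(manip.close_job())"
```

```text
the job is handed in; nothing more can be done
None
```

The job is handed in, result not reported: the left well was blocked (rod stopped at 29.5 mm), the rod is back upright at the floor of its hole, and the tube is released in the right well at 56.7 mm after one missed grasp; I viewed 11 pictures, one over the limit of 10.

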